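Flip up and lock the counter name plate

ROBOT

A 6-joint arm with a two-finger parallel gripper is mounted at the origin on the work surface. World frame = base frame: x ahead of the robot, y to its left, z up, the work surface at z = 0. Lengths are in m, angles in degrees, forces in N, time in s.
With the tool pointing down it reaches from about 0.375 to 0.9 m from the base axis. Payload 3.1 kg.
Tool frame: the origin (TCP) lies at the very end of the fingers, on their centre line; the grasp point (between the pads) lies 19 mm behind it (grip_point_offset is the distance from the TCP to the grasp point, in m); y points along the fingers, x is the direction in which the jaws open and shut, and the axes are right-handed (so a half turn about y gives the same grasp; the last joint's range is limited). The gripper opens to 87 mm and grips with 3 to 60 N. Pads are 19 mm wide; open, the fingers measure 117 mm over their backs; the gripper's body (75 mm by 190 mm) begins 51 mm behind the grasp point.
Start: joints at [-87.347, 30.224, 82.088, -0, 67.689, -10.227], TCP at [0.139, -0.609, 0.223] pointing down, gripper open.
Joint ranges: [-176.69, 176.69], [-43.24, 126.21], [12.49, 139.97], [-82, 262], [0, 151.66], [-163.58, 163.58]. Speed limits (degrees/s): [159.86, 159.86, 180, 180, 180, 180].

INTERFACE

Orientations are given as a 3x3 rotation matrix whose columns are the frame's x, y, z axes.
In Python, from rig import * gives the robot as it stands.
- The arm moves only by the tool send_rows, never from a script. Its argument "moves" is text: rows parted by semicolons, each of 5 numbers parted by spaces: the finger opening in mm, from 0 to 87, then the shift along the tool's x, y, z in mm, then the turn about the tool's y in degrees. In form: fingers dx dy dz yaw; .... A call has 1 to 20 rows; each row shifts and turns the commanded pose from where the row before left it, along the tool's axes as they then stand; what a row does not reach is not made up. A row lasts 1/12 s, in which the tool goes at most 41.7 mm and 7.16 degrees, less where a joint would pass 70% of its speed; a pose out of reach is approached as far as the arm can. A call is refused whole if a number of a shift passes 41.7 or a number of a turn 7.16, either way. A call with a gripper value outside its range is refused whole. The fingers move at their own pace and stop on an object; the grip force is fixed at half the most. Time passes only in rows, so rows that do not move let the fingers close. It gives the time, the measured TCP pose, the force and the opening at its end, in the units of the state.
- read_state(): the state, without advancing time (a new reading comes with each control period).
- capture(name): name is "scene" or "side" or "wrist"; returns a dict with "image" (420x560x3 uint8, blue, green, red), "z_map" (420x560 float32, m along the optical axis (not along the pixel's ray), 0 where there is no reading), "mtx" (3x3 intrinsics, pixels), "distortion" ([k1, k2, p1, p2, k3] as OpenCV has them; the pictures are not rectified), "origin" and "rotation" of the camera in the world; the wrist camera has in their place "tool_from_camera" (4x4, takes a point from camera to tool coordinates, whose origin is the TCP and whose axes are the tool frame's). Camera axes: x right, y up, looking along -z (the intrinsics and any distortion apply to the point x, -y, -z); pixel columns grow to the right and rows downward; lengths in m; the calibration is good to about 2 mm. A picture is of the moment at which its call begins: read the wrist's pose just before it.
- hand_in(): hands the job in, once; it reports no verdict.
Trained networks look in a picture, given as the dict that the camera call returned (one of the last four; its "shot" number tells which), for a name from the list of things; names that differ only in an ending like _2 or _b are one class to them, and where a whole thing is asked for, a point or a joint stands for the part that bears it (a point fixed in the world has none). Each returns a list of dicts, best first, with "p" (0 to 1); they miss things now and then, are a little off and sometimes report something else, mostly with a low value. They report only what shows in the picture. A call takes as long as a camera call. They do not tell look-alikes from the thing itself.
- search_frame(picture, name): "bbox" ([left, top, right, bottom] in pixels, round what is visible of it).
- masks_of(picture, name): "region" (420x560 bool, what is visible of it) and "bbox" ([left, top, right, bottom] in pixels, round what is visible of it).
- mark_of(picture, name): "pixel" ([row, column] in pixels: a listed point, or the origin of a listed thing).
The state is a dict: "time_s": time; "joint_positions": joint angles; "qvel": joint speeds; "tau": joint torques, N m; "position": TCP position; "tcp_rot": TCP orientation; "force": force on the tool from outside, world axes, zero at the start; "moment": the same for the moment, N m; "opening": opening from 0.0 (shut) to 1.0 (fully open).
Only numpy, scipy, OpenCV 4.12 (cv2) and the standard library are available. Lean on these libraries where they do the work, as an engineer would, in place of code of your own. Each camera call takes 0.05 s, during which the arm holds its last target. There are 200 camera calls.

TASK

Put the name plate up for opening time: push the folded-back walnut plate over until its sprung arm snaps to the upright stop, and let it stand there. Then press straight down on the plate's top edge until the arm drops and clicks into its lock, and let go. Work gently (never over 22 N on the stand), do not press the arm down before it has snapped over, and leave everything else on the counter where it is.

Things in the scene. Friction and masses are not known exactly. Their poses are not given: they have to be found in the camera images.
- stand: Flip-up name plate stand, screwed down. Walnut base 130 (x) x 170 (y) x 22 mm; origin at the centre of its underside, z up, +x towards the visitors. On it two chrome cheeks, 48 mm high; between them an aluminium slide block with a red band carries the hinge. A chrome stem 11 mm thick rises from the hinge and carries the plate. Below the leaning plate the space is free down to the base.
- hinge (a point): Middle of the hinge line while unlocked, 50 mm straight above the stand's origin; fixed to the stand, axes as the stand's. The hinge line runs along the stand's y; locking lowers it 5 mm. The plate never moves sideways along y.
- stowed_edge (a point): Rough place (fixed to the stand, not measured on the plate) of the middle of the plate's top edge when stowed: 60 mm to -x of the hinge and 98 mm above it. Polished walnut plate 160 wide (y) x 55 tall x 14 mm thick, brass front, centred on the stem line. It rides on a telescopic stem set at an unmeasured length: the true edge is 100 to 130 mm from the hinge, here taken as 115.
- upright_edge (a point): The same rough place for the plate at its upright stop, unlocked: 28 mm to +x of the hinge and 111 mm above it. The true edge lies up to 15 mm higher or lower, so its height has to be felt or seen; the length does not slip under the forces of this job. Fixed to the stand.
- flip (a joint): Plate arm angle about the hinge, rad: 0 = stowed, leaning 0.55 from vertical to the stand's -x; grows as the plate swings to +x; 0.8 = upright stop, leaning 0.25 past vertical. Sprung over-centre: 3 to 6 N along +x at the top edge starts it, fading; past 0.4 to 0.5 it snaps to 0.8 by itself and stays. The edge rises 15 to 19 mm up to vertical: rise with it, so that the hand does not hold it down.
- lock (a joint): How far slide block, hinge and plate have dropped, m: 0 = unlocked, 0.005 = locked. Sprung over-centre: hardly moves until about 14 N (12 to 16) presses it down, gives way by about 2.5 mm, clicks to 0.005 by itself and stays; then a rigid stop. Pressing straight down on the plate's top edge at the upright stop does it and keeps the plate against that stop.
- turntable: Chrome rotary desk turntable, disc 290 mm across, top 30 mm above the counter, fixed; origin at its centre on the counter. To the left or right of the stand. Leave alone.
- stapler: White stapler 115 x 34 x 55 mm, loose on the turntable; origin under its centre. Leave alone.
- punch: Yellow hole punch 75 x 100 x 60 mm, loose on the turntable; origin under its centre. Leave alone.
- eraser: Red eraser block 55 x 24 x 14 mm, loose on the turntable; origin under its centre. Leave alone.
- jar: Glass jar of pushpins with a domed tin lid, 58 mm across, 79 mm high, loose on the turntable; origin under its centre. Leave alone.
- tray: Grey letter tray 250 x 190 x 50 mm, fixed, on the side of the stand away from the turntable; origin under its centre.
- cup: Blue pencil cup 72 mm across, 95 mm high with pencils up to 170 mm, loose, beyond the stand; origin under its centre. Leave alone.
Not all that is in view belongs to the job. There is more than one size of the stand; the job needs the middle-sized.

How it is judged (in metres and radians):
On the way:
1. the plate has snapped over to its upright stop and stands there, still unlocked (value of joint flip above 0.76 rad and value of joint lock below 0.002 m), for 0.2 s.
At the end, for the whole second after the job is handed in: The plate's arm is at its upright stop (joint flip over 0.76 rad, at rest), the slide is locked down (joint lock over 4 mm), and stapler, punch, eraser, jar and cup are within 20 mm of where they began (value of joint flip above 0.76 rad and value of joint lock above 0.004 m and velocity of joint flip below 0.05 rad/s and distance of each of stapler, punch, eraser, jar, cup from where it was at the start of the episode below 0.02 m); the robot touches nothing.
It fails at once if the arm or gripper presses on the stand with more than 22 N (contact force between any of the fingers, the arm and stand above 22 N).
It fails at once if the slide is pressed down (over 3 mm) before the plate has snapped over (value of joint lock above 0.003 m and value of joint flip below 0.72 rad).
It fails at once if a bystander is knocked about (moved over 20 mm) (distance of any of stapler, punch, eraser, jar, cup from where it was at the start of the episode above 0.02 m).
It also fails if it takes over 58 s, if anything falls off the work surface, if the arm or the gripper's body presses on something with over 40 N, if the wrist force passes 120 N, or if a joint passes its speed limit or range.

## Working session

There is one attempt and no reset: what is moved stays moved. The work goes in short steps, Python scripts to look and compute and a tool call to move; the robot and the scene stay as the last step left them, time stands still between calls to the robot, and variables do not carry over. Pictures are saved under pics/ and viewed, about 8 in all and at most 12, crops included, and the job is handed in when it is done.

Besides the shell and the picture viewer there is one more tool, called after "Request:" as name(argument=value, ...), one argument or row to a line, values as JSON. send_rows: Moves the arm, as the interface text tells. Its arguments: {"type":"object","properties":{"moves":{"type":"string"}},"required":["moves"]}

```bash
mkdir -p pics; ls; cat > h.py <<'E'
from rig import *
import numpy as np, cv2
def P(c,px,z=None):
    "pixels (row,col) -> world via z_map or given depth"
    r,q=px
    u=cv2.undistortPoints(np.array([[[q,r]]],float),np.array(c["mtx"]),np.array(c["distortion"]))[0,0]
    d=c["z_map"][int(round(r)),int(round(q))] if z is None else z
    return pose(c)[0]+pose(c)[1]@np.array([u[0]*d,-u[1]*d,-d])
def pose(c): 
    if "T" in c: return c["T"][:3,3],c["T"][:3,:3]
    return np.array(c["origin"]),np.array(c["rotation"])
def snap(n):
    s=read_state(); c=capture(n)
    if n=="wrist":
        T=np.eye(4);T[:3,:3]=s["tcp_rot"];T[:3,3]=s["position"];c["T"]=T@np.array(c["tool_from_camera"])
    return c
def cloud(c):
    z=c["z_map"];R,Q=np.mgrid[:420,:560]
    u=cv2.undistortPoints(np.stack([Q,R],-1).reshape(-1,1,2).astype(float),np.array(c["mtx"]),np.array(c["distortion"])).reshape(420,560,2)
    o,M=pose(c)
    return o+np.stack([u[...,0]*z,-u[...,1]*z,-z],-1)@M.T
E
python3 - <<'E'
from h import *
np.set_printoptions(precision=3,suppress=True)
print(read_state())
ims=[]
for n in ["scene","side"]:
    c=snap(n);ims.append(c["image"]);print(n,pose(c)[0],pose(c)[1][:,2])
    for t in ["stand","turntable","cup","tray","jar"]:
        for b in masks_of(c,t):
            m=b["region"]&(c["z_map"]>0);w=cloud(c)[m]
            print(t,round(b["p"],2),b["bbox"],w.min(0) if len(w) else 0,w.max(0) if len(w) else 0)
    for t in ["stand","hinge","stowed_edge"]:
        print(t,[(round(b["p"],2),b["pixel"],P(c,b["pixel"])) for b in mark_of(c,t)])
    cv2.imwrite(f"pics/{n}.png",cv2.resize(c["image"],(800,600)))
E
```

```text
pics
{'time_s': 0.0, 'joint_positions': array([-87.346,  30.28 ,  82.156,   0.001,  67.69 , -10.226]), 'qvel': array([ 0.032,  0.065, -0.032, -0.035, -0.02 ,  0.013]), 'tau': array([  0.   , -44.004, -17.659,   0.063,   0.058,  -0.   ]), 'position': array([ 0.139, -0.609,  0.222]), 'tcp_rot': array([[ 0.223, -0.   ,  0.975],
       [-0.975,  0.002,  0.223],
       [-0.002, -1.   ,  0.   ]]), 'force': array([ 0.329, -0.106, -0.682]), 'moment': array([ 0.018, -0.032, -0.007]), 'opening': 1.0009381422421708}
scene [1.408 0.272 0.893] [0.73  0.225 0.646]
stand 0.86 [233.9, 174.6, 271.3, 220.3] [ 0.225 -0.216 -0.002] [ 0.472 -0.049  0.112]
stand 0.84 [170.5, 121.7, 242.6, 192.3] [-0.147 -0.548 -0.005] [ 0.403 -0.172  0.196]
stand 0.82 [257.1, 204.1, 320.8, 272.8] [ 0.343 -0.027 -0.004] [0.669 0.165 0.156]
turntable 0.67 [345.5, 234.3, 447.5, 312.9] [ 0.44   0.238 -0.001] [0.729 0.522 0.072]
cup 0.77 [222.8, 261.2, 246.6, 319.2] [ 0.681 -0.094 -0.004] [0.852 0.014 0.169]
tray 0.95 [107.3, 186.1, 197.7, 257.8] [ 0.384 -0.533 -0.002] [ 0.707 -0.293  0.056]
jar 0.77 [373.8, 225.0, 397.2, 251.
[... 1057 characters left out ...]
2, 149.9, 224.0, 206.0] [ 0.777 -0.056  0.001] [0.849 0.015 0.166]
tray 0.71 [299.7, 147.1, 393.9, 204.3] [ 0.388 -0.613 -0.003] [ 0.767 -0.17   0.105]
jar 0.91 [177.1, 285.8, 208.7, 328.9] [0.466 0.311 0.031] [0.521 0.368 0.112]
stand [(0.83, [244.9, 253.7], array([0.563, 0.087, 0.03 ])), (0.67, [220.7, 435.6], array([0.168, 0.057, 0.248])), (0.59, [239.1, 351.5], array([ 0.388, -0.084,  0.027]))]
hinge [(0.73, [227.4, 251.4], array([0.522, 0.134, 0.126])), (0.69, [229.2, 353.5], array([ 0.394, -0.102,  0.044]))]
stowed_edge [(0.86, [166.2, 484.5], array([ 0.181, -0.356,  0.184])), (0.81, [203.2, 373.7], array([ 0.44 , -0.315, -0.   ])), (0.59, [201.7, 274.0], array([0.526, 0.05 , 0.15 ]))]
```

```bash
python3 - <<'E'
from h import *
np.set_printoptions(precision=3,suppress=True)
c=snap("scene");a=cv2.resize(c["image"][105:295,155:350],(780,600),interpolation=cv2.INTER_CUBIC)
cv2.imwrite("pics/crop1.png",a)
W=cloud(c); ok=c["z_map"]>0
# stand sizes: points by mask, PCA of base
d=capture("side");Wd=cloud(d)
for nm,box,CW in [("mid?",(257,204,321,273),W),("big?",(170,121,243,193),W),("small?",(233,174,272,221),W)]:
    w=CW[box[1]:box[3],box[0]:box[2]].reshape(-1,3)
    for lo,hi in [(.012,.03),(.1,.2)]:
        k=w[(w[:,2]>lo)&(w[:,2]<hi)]
        if len(k)>5:
            r=cv2.minAreaRect((k[:,:2]*1000).astype(np.float32)); print(nm,lo,len(k),r,k.min(0),k.max(0))
E
```

```text
mid? 0.012 1571 ((511.7763671875, 40.870391845703125), (305.006103515625, 178.26087951660156), 19.33066177368164) [ 0.394 -0.091  0.012] [0.67  0.164 0.03 ]
mid? 0.1 1054 ((544.8995361328125, 58.13486099243164), (44.4360466003418, 159.404296875), 11.327847480773926) [ 0.508 -0.022  0.101] [0.576 0.138 0.154]
big? 0.012 460 ((263.78033447265625, -336.9967956542969), (185.41334533691406, 237.1048126220703), 0.161697119474411) [ 0.171 -0.455  0.012] [ 0.357 -0.219  0.03 ]
big? 0.1 1252 ((250.3931884765625, -274.365966796875), (358.36572265625, 151.50877380371094), 59.12186813354492) [ 0.188 -0.451  0.1  ] [ 0.402 -0.147  0.197]
small? 0.012 504 ((337.7694396972656, -139.34324645996094), (246.09060668945312, 128.79364013671875), 28.076030731201172) [ 0.243 -0.224  0.012] [ 0.472 -0.048  0.03 ]
small? 0.1 267 ((475.1884765625, -83.41744995117188), (248.05484008789062, 116.02046203613281), 20.310033798217773) [ 0.339 -0.176  0.1  ] [0.574 0.011 0.153]
```

View pics/scene.png

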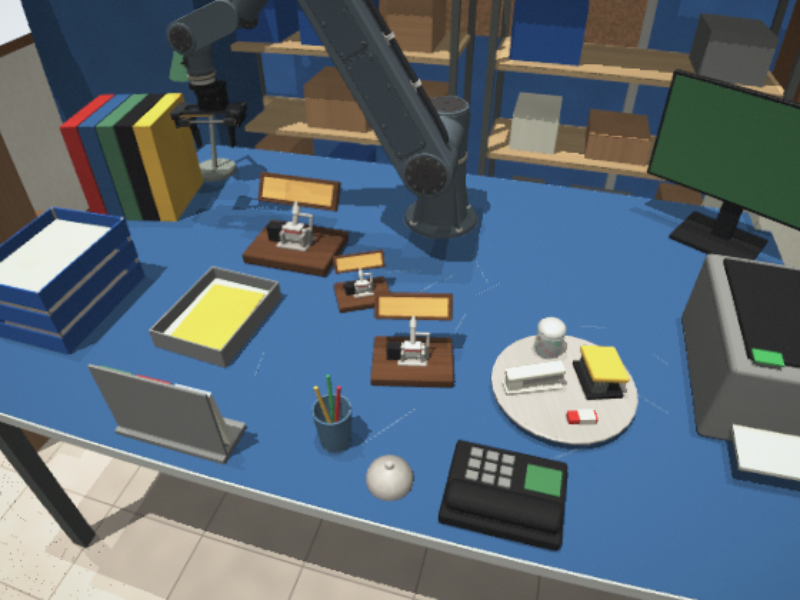

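View pics/crop1.png

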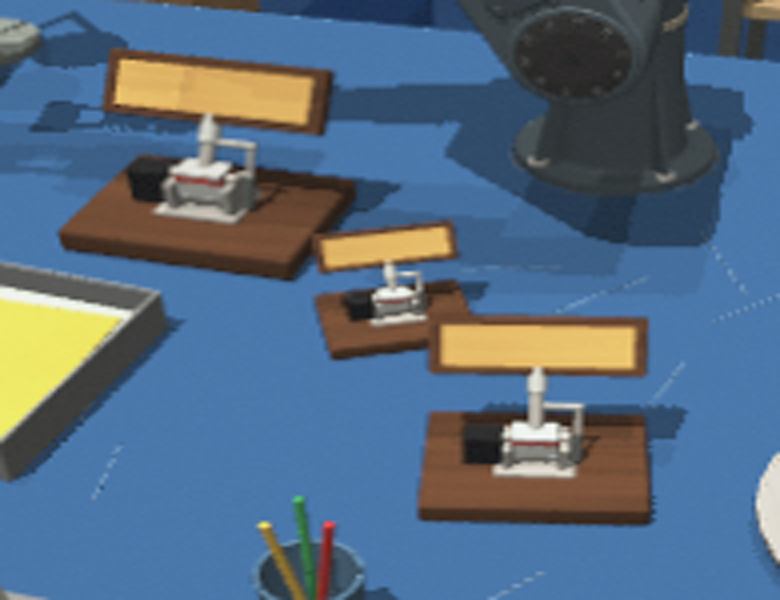

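Three stands show, at scene pixels (206,157) back left, (252,198) centre and (289,238) front right. The front-right one is between the other two in size, and its plate measures 159 mm (job: 160). It also lies between the turntable and the tray, with the cup beyond it, so it is the one I'll use. Next I fit its pose.

```bash
cat > fit.py <<'E'
from h import *
np.set_printoptions(precision=4,suppress=True)
def reg(w,lo,hi,c=(0.57,0.07),r=.14):
    return w[(w[:,2]>lo)&(w[:,2]<hi)&(np.hypot(w[:,0]-c[0],w[:,1]-c[1])<r)]
if __name__=="__main__":
    for n in ["scene","side"]:
        c=snap(n);w=cloud(c)[c["z_map"]>0]
        print(n,"base",cv2.minAreaRect((reg(w,.017,.027,(.6,.075))[:,:2]*1000).astype(np.float32)))
        k=reg(w,.095,.2,(.55,.06)); print("plate",len(k),cv2.minAreaRect((k[:,:2]*1000).astype(np.float32)),"z",np.percentile(k[:,2],[0,2,50,98,100]))
        t=k[k[:,2]>np.percentile(k[:,2],98)-.006]
        print("top",t.mean(0),cv2.minAreaRect((t[:,:2]*1000).astype(np.float32)))
E
python3 fit.py
```

```text
scene base ((585.6114501953125, 67.63614654541016), (134.6728057861328, 170.91000366210938), 12.969907760620117)
plate 1064 ((544.807373046875, 57.750423431396484), (45.32150650024414, 160.47164916992188), 9.704438209533691) z [0.0959 0.1049 0.1308 0.1526 0.155 ]
top [0.5334 0.0569 0.1498] ((532.24560546875, 54.37902069091797), (19.175655364990234, 157.7488555908203), 13.132868766784668)
side base ((583.29248046875, 68.7319107055664), (130.85299682617188, 171.9534149169922), 12.673807144165039)
plate 457 ((530.92626953125, 56.48601150512695), (37.957157135009766, 162.1750030517578), 7.694356918334961) z [0.0998 0.1029 0.1454 0.1512 0.1528]
top [0.5247 0.0611 0.1482] ((527.4690551757812, 54.59685516357422), (15.726808547973633, 159.1964874267578), 13.983248710632324)
```

Request:
send_rows(
  moves="0 0 -30 0 0; 0 0 -35 0 0; 0 0 -25 0 0",
)

```text
time_s: 1.35
position: [0.1394, -0.6098, 0.3147]
tcp_rot: [[0.223, 0.0, 0.975], [-0.975, -0.002, 0.223], [0.002, -1.0, -0.0]]
force: [-0.3, -1.3, 0.1]
opening: 0.852
```

Request:
send_rows(
  moves="0 -20 0 27.5 0;0 -20 0 27.5 0;0 -20 0 27.5 0;0 -20 0 27.5 0;0 -20 0 27.5 0;0 -20 0 27.5 0;0 -20 0 27.5 0;0 -20 0 27.5 0;0 -20 0 27.5 0;0 -20 0 27.5 0;0 -25 0 15 0;0 -25 0 15 0;0 -25 0 15 0;0 -25 0 15 0;0 -25 0 15 0;0 -25 0 15 0;0 -25 0 15 0;0 -25 0 15 0;0 -25 0 15 0;0 -25 0 15 0",
)

```text
time_s: 3.02
position: [0.4536, -0.0744, 0.3128]
tcp_rot: [[0.223, 0.001, 0.975], [-0.975, -0.0, 0.223], [0.0, -1.0, 0.001]]
force: [0.2, 0.1, 0.4]
opening: 0.009
```

Request:
send_rows(
  moves="0 -28 0 7 0;0 -28 0 7 0;0 -28 0 7 0;0 -28 0 7 0;0 0 0 0 0;0 0 0 0 0;0 0 0 0 0",
)

```text
time_s: 3.6
position: [0.4558, 0.0393, 0.3127]
tcp_rot: [[0.223, 0.0, 0.975], [-0.975, -0.001, 0.223], [0.001, -1.0, 0.0]]
force: [0.4, 0.3, 0.1]
opening: 0.007
```

Request:
send_rows(
  moves="0 0 30 0 0;0 0 30 0 0;0 0 30 0 0;0 0 30 0 0;0 0 30 0 0;0 0 20 0 0;0 0 10 0 0;0 0 0 10 0;0 0 0 10 0;0 0 0 0 0;0 0 0 0 0",
)

```text
time_s: 4.52
position: [0.4775, 0.0435, 0.1337]
tcp_rot: [[0.223, 0.004, 0.975], [-0.975, -0.001, 0.223], [0.001, -1.0, 0.004]]
force: [-0.1, 0.6, 0.4]
opening: 0.001
```

```bash
python3 - <<'E'
from h import *
c=snap("side");cv2.imwrite("pics/s2.png",cv2.resize(c["image"][100:300,180:440],(780,600),interpolation=cv2.INTER_CUBIC))
E
```

```text
(no output)
```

View pics/s2.png

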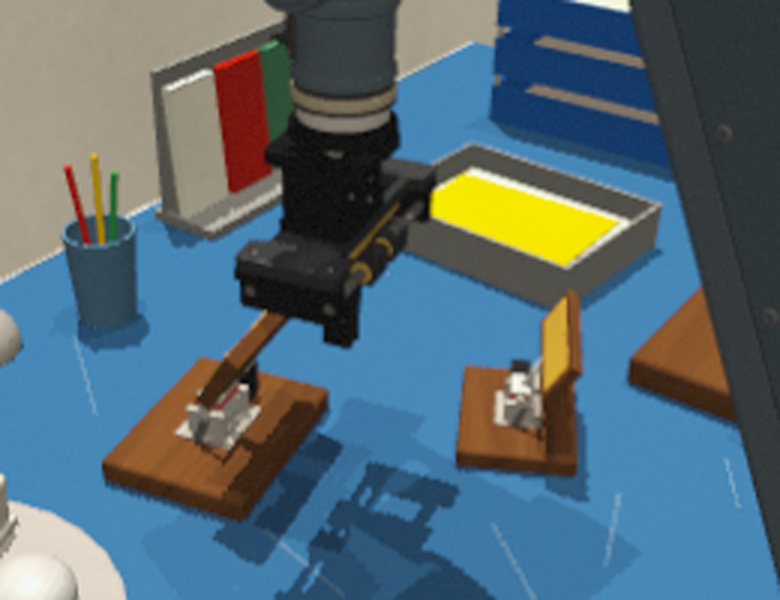

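The side view shows the closed fingers (crop ~(345,330)) just behind the plate's back edge, with the gripper body clear above it. I'm moving in.

Request:
send_rows(
  moves="0 0 0 8 0;0 0 0 8 0;0 0 0 6 0;0 0 0 2 0;0 0 0 2 0;0 0 0 0 0",
)

```text
time_s: 5.07
position: [0.5009, 0.05, 0.1325]
tcp_rot: [[0.223, 0.0, 0.975], [-0.975, -0.0, 0.223], [0.0, -1.0, 0.0]]
force: [-0.0, -0.2, 1.2]
opening: 0.004
```

Request:
send_rows(
  moves="0 0 0 2 0;0 0 0 2 0;0 0 0 0 0",
)

```text
time_s: 5.32
position: [0.5048, 0.0507, 0.1326]
tcp_rot: [[0.223, 0.0, 0.975], [-0.975, 0.0, 0.223], [0.0, -1.0, 0.0]]
force: [-0.2, 0.0, 0.0]
opening: 0.005
```

Request:
send_rows(
  moves="0 0 0 2 0;0 0 0 2 0;0 0 0 0 0",
)

```text
time_s: 5.57
position: [0.5089, 0.0516, 0.1326]
tcp_rot: [[0.223, 0.001, 0.975], [-0.975, -0.0, 0.223], [0.0, -1.0, 0.001]]
force: [1.0, -0.2, 0.0]
opening: 0.005
```

Request:
send_rows(
  moves="0 0 0 2 0;0 0 0 0 0",
)

```text
time_s: 5.73
position: [0.5106, 0.0521, 0.1326]
tcp_rot: [[0.223, 0.0, 0.975], [-0.975, -0.0, 0.223], [0.0, -1.0, 0.0]]
force: [0.2, 0.7, 0.4]
opening: 0.002
```

Request:
send_rows(
  moves="0 0 0 2 0;0 0 0 0 0",
)

```text
time_s: 5.9
position: [0.5112, 0.0525, 0.1323]
tcp_rot: [[0.223, -0.003, 0.975], [-0.975, -0.0, 0.223], [-0.001, -1.0, -0.003]]
force: [-2.2, -0.3, 1.3]
opening: 0.007
```

Request:
send_rows(
  moves="0 0 0 2 0;0 0 0 0 0",
)

```text
time_s: 6.07
position: [0.5121, 0.053, 0.1322]
tcp_rot: [[0.223, -0.005, 0.975], [-0.975, -0.0, 0.223], [-0.001, -1.0, -0.005]]
force: [-5.3, -1.1, 1.8]
opening: 0.003
```

Request:
send_rows(
  moves="0 0 -1.5 2 0;0 0 0 0 0",
)

```text
time_s: 6.23
position: [0.5147, 0.0534, 0.1338]
tcp_rot: [[0.223, -0.003, 0.975], [-0.975, -0.0, 0.223], [-0.001, -1.0, -0.003]]
force: [-5.5, -1.6, 3.7]
opening: 0.008
```

Request:
send_rows(
  moves="0 0 -1.5 2 0;0 0 -1.5 2 0;0 0 0 0 0",
)

```text
time_s: 6.48
position: [0.5204, 0.0545, 0.1373]
tcp_rot: [[0.223, 0.001, 0.975], [-0.975, 0.0, 0.223], [-0.0, -1.0, 0.001]]
force: [-3.4, 0.7, 1.3]
opening: 0.005
```

Request:
send_rows(
  moves="0 0 -1.5 2 0;0 0 -1.5 2 0;0 0 -1 2 0;0 0 0 0 0",
)

```text
time_s: 6.82
position: [0.5272, 0.0558, 0.1414]
tcp_rot: [[0.223, 0.002, 0.975], [-0.975, 0.0, 0.223], [0.0, -1.0, 0.002]]
force: [-2.1, -0.3, -0.9]
opening: 0.005
```

Request:
send_rows(
  moves="0 0 -1 2 0;0 0 -1 2 0;0 0 -1 2 0;0 0 -1 2 0;0 0 -1 2 0;0 0 0 0 0",
)

```text
time_s: 7.32
position: [0.5369, 0.0578, 0.1465]
tcp_rot: [[0.223, 0.002, 0.975], [-0.975, -0.0, 0.223], [0.001, -1.0, 0.002]]
force: [-1.1, 0.1, -0.2]
opening: 0.011
```

Request:
send_rows(
  moves="0 0 -1 2 0;0 0 -1 2 0;0 0 -1 2 0;0 0 -0.5 2 0;0 0 -0.5 2 0;0 0 0 0 0",
)

```text
time_s: 7.82
position: [0.5464, 0.0601, 0.1504]
tcp_rot: [[0.223, 0.002, 0.975], [-0.975, -0.0, 0.223], [0.0, -1.0, 0.002]]
force: [-0.9, 1.2, -0.4]
opening: 0.007
```

Request:
send_rows(
  moves="0 0 -0.5 2 0;0 0 -0.5 2 0;0 0 -0.5 2 0;0 0 0 0 0",
)

```text
time_s: 8.15
position: [0.5522, 0.0614, 0.1518]
tcp_rot: [[0.223, 0.002, 0.975], [-0.975, -0.0, 0.223], [0.0, -1.0, 0.002]]
force: [0.2, 0.4, -0.0]
opening: 0.005
```

```bash
python3 - <<'E'
from h import *
c=snap("side");cv2.imwrite("pics/s3.png",cv2.resize(c["image"][100:300,180:440],(780,600),interpolation=cv2.INTER_CUBIC))
E
```

```text
(no output)
```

View pics/s3.png

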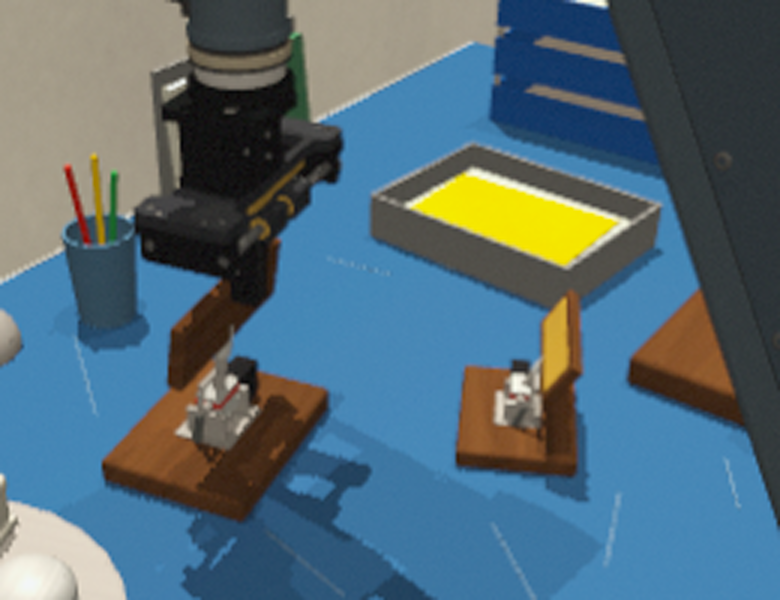

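The plate has swung over and leans towards the visitors. I'm backing off and up, then measuring its edge.

Request:
send_rows(
  moves="0 0 0 -10 0;0 0 0 -10 0;0 0 -20 0 0;0 0 -30 0 0;0 0 -30 0 0;0 0 -20 0 0;0 0 -20 0 0;0 0 0 -20 0;0 0 0 -20 0;0 0 0 0 0;0 0 0 0 0",
)

```text
time_s: 9.12
position: [0.491, 0.048, 0.2716]
tcp_rot: [[0.222, -0.001, 0.975], [-0.975, 0.0, 0.222], [-0.0, -1.0, -0.0]]
force: [1.0, 0.5, -0.3]
opening: 0.006
```

```bash
python3 - <<'E'
from fit import *
O=np.array([.584,.068,.05]);y=np.radians(12.85);R=np.array([[np.cos(y),np.sin(y),0],[-np.sin(y),np.cos(y),0],[0,0,1]])
for n in ["scene","side","wrist"]:
    c=snap(n);w=(cloud(c)[c["z_map"]>0]-O)@R.T*1000
    k=w[(abs(w[:,0]-20)<45)&(abs(w[:,1])<76)&(w[:,2]>50)&(w[:,2]<140)]
    if len(k)<10: print(n,len(k));continue
    print(n,len(k),"z",np.percentile(k[:,2],[1,50,95,99,100]))
    for a in range(50,136,6):
        q=k[(k[:,2]>=a)&(k[:,2]<a+6)]
        if len(q): print(a,len(q),np.percentile(q[:,0],[5,50,95]),q[:,1].mean())
    if n=="scene": cv2.imwrite("pics/s4.png",cv2.resize(c["image"][150:290,220:400],(780,600),interpolation=cv2.INTER_CUBIC))
E
```

```text
scene 33 z [50.2716 59.1123 63.3424 65.9215 66.9863]
50 8 [-24.6546 -22.3683 -18.1514] -2.1366400914468224
56 19 [-24.7862 -24.16   -22.4559] -17.685427494419503
62 6 [-24.6513 -24.0218 -22.6377] -31.27676324360603
side 0
wrist 319 z [50.3489 57.1125 59.1023 59.6154 59.9295]
50 78 [-24.4123 -22.2598 -19.3266] 6.998393995193488
56 241 [-24.361  -24.2753 -23.4551] -16.700239407279106
```

View pics/s4.png

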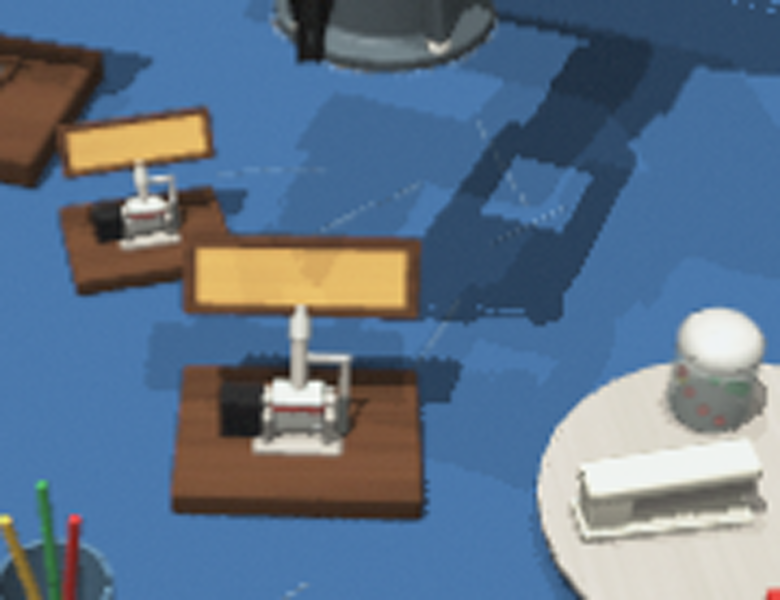

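The plate sprang back when I withdrew: at about 0.42 rad it was still short of the over-centre point, so the earlier look was misleading. I'll repeat the push and go further.

Request:
send_rows(
  moves="0 0 30 0 0;0 0 30 0 0;0 0 30 0 0;0 0 20 0 0;0 0 18 0 0;0 0 10 0 0;0 0 0 6 0;0 0 0 5 0;0 0 0 2 0;0 0 0 2 0;0 0 0 2 0;0 0 0 2 0;0 0 0 0 0",
)

```text
time_s: 10.35
position: [0.5109, 0.0523, 0.134]
tcp_rot: [[0.223, -0.001, 0.975], [-0.975, -0.0, 0.223], [0.0, -1.0, -0.001]]
force: [-0.7, -0.5, 0.6]
opening: 0.009
```

Request:
send_rows(
  moves="0 0 -0.5 2 0;0 0 -1.5 2 0;0 0 -1.5 2 0;0 0 -1.5 2 0;0 0 0 0 0",
)

```text
time_s: 10.77
position: [0.5192, 0.0542, 0.1389]
tcp_rot: [[0.223, 0.0, 0.975], [-0.975, 0.0, 0.223], [-0.0, -1.0, 0.0]]
force: [-4.0, 0.1, 3.0]
opening: 0.006
```

Request:
send_rows(
  moves="0 0 -1.5 2 0;0 0 -1.5 2 0;0 0 -1 2 0;0 0 -1 2 0;0 0 -1 2 0;0 0 -1 2 0;0 0 -1 2 0;0 0 -1 2 0;0 0 0 0 0",
)

```text
time_s: 11.52
position: [0.5358, 0.0577, 0.1479]
tcp_rot: [[0.223, 0.002, 0.975], [-0.975, -0.0, 0.223], [0.0, -1.0, 0.002]]
force: [-1.4, 0.1, -1.0]
opening: 0.009
```

Request:
send_rows(
  moves="0 0 -1 2 0;0 0 -1 2 0;0 0 -1 2 0;0 0 -0.5 2 0;0 0 -0.5 2 0;0 0 -0.5 2 0;0 0 -0.5 2 0;0 0 -0.5 2 0;0 0 -0.5 2 0;0 0 -0.5 2 0;0 0 0 0 0",
)

```text
time_s: 12.43
position: [0.5551, 0.0621, 0.1543]
tcp_rot: [[0.223, 0.002, 0.975], [-0.975, -0.0, 0.223], [0.0, -1.0, 0.002]]
force: [0.1, -0.8, 0.5]
opening: 0.006
```

Request:
send_rows(
  moves="0 0 0 2 0;0 0 0 2 0;0 0 0 2 0;0 0 0 2 0;0 0 0 2 0;0 0 0 2 0;0 0 0 2 0;0 0 0 2 0;0 0 0 0 0;0 0 0 0 0;0 0 0 0 0",
)

```text
time_s: 13.35
position: [0.5696, 0.0657, 0.154]
tcp_rot: [[0.223, -0.0, 0.975], [-0.975, 0.0, 0.223], [-0.0, -1.0, -0.0]]
force: [0.4, -0.0, -0.5]
opening: 0.004
```

Request:
send_rows(
  moves="0 0 0 -10 0;0 0 0 -10 0;0 0 -20 0 0;0 0 -30 0 0;0 0 -30 0 0;0 0 -20 0 0;0 0 -20 0 0;0 0 0 -20 0;0 0 0 -20 0;0 0 0 0 0;0 0 0 0 0",
)

```text
time_s: 14.27
position: [0.5101, 0.0523, 0.2742]
tcp_rot: [[0.222, -0.0, 0.975], [-0.975, 0.0, 0.222], [-0.0, -1.0, -0.0]]
force: [1.2, 0.1, 0.5]
opening: -0.0
```

```bash
cat > up.py <<'E'
from fit import *
O=np.array([.584,.068,.05]);y=np.radians(12.85);R=np.array([[np.cos(y),np.sin(y),0],[-np.sin(y),np.cos(y),0],[0,0,1]])
def go(name,names=("scene","side","wrist")):
  for n in names:
    c=snap(n);w=(cloud(c)[c["z_map"]>0]-O)@R.T*1000
    k=w[(abs(w[:,0]-10)<60)&(abs(w[:,1])<76)&(w[:,2]>50)&(w[:,2]<140)]
    if len(k)<10: print(n,len(k));continue
    print(n,len(k),"z",np.percentile(k[:,2],[1,50,95,99,100]))
    for a in range(62,136,6):
        q=k[(k[:,2]>=a)&(k[:,2]<a+6)]
        if len(q): print(a,len(q),np.percentile(q[:,0],[5,50,95]),q[:,1].mean())
    if n=="scene": cv2.imwrite(name,cv2.resize(c["image"][150:290,220:400],(780,600),interpolation=cv2.INTER_CUBIC))
E
python3 -c "
from up import *
go('pics/s5.png')"
```

```text
scene 802 z [ 58.4081  97.3958 113.8278 115.4656 116.4631]
62 49 [22.5371 25.2695 27.4526] 3.0778629603534626
68 60 [25.2268 27.182  29.0885] 2.63542932060364
74 67 [26.3571 28.6209 30.9582] -7.812910976722218
80 68 [28.0235 30.1086 32.7744] 6.605671113668569
86 62 [29.3425 31.5457 33.6115] 1.606588122754043
92 64 [31.4977 33.5566 35.4159] -3.9696995385779035
98 85 [32.225  34.7801 36.9571] 2.462260384757996
104 89 [31.5502 34.7189 37.0681] -1.6986079501743603
110 213 [22.9543 29.9253 36.7629] 2.301681746071162
116 4 [27.2406 28.9067 30.1884] -29.338765784817127
side 964 z [ 54.4038  90.8921 112.0977 112.8354 114.1292]
62 91 [ 7.6945  9.657  11.0876] 4.55350063896689
68 90 [ 9.0142 11.1446 12.4379] 4.673142356686427
74 91 [10.5099 12.5013 14.2289] 2.9844452973640196
80 94 [11.6083 13.8948 15.7615] 6.221176024229438
86 96 [13.8252 15.3806 17.3811] 5.115437102963958
92 97 [15.3137 17.0816 19.1434] 4.6240413708665375
98 93 [16.7865 18.7039 20.4576] 5.444658046384658
104 112 [18.4212 20.5463 33.8884] 1.3106913586800981
110 159 [20.3131 24.5661 31.6506] 6.745602119895512
wrist 8374 z [ 62.7137 110.0965 113.4482 114.1663 115.3602]
62 354 [10.6025 12.1348 12.9538] 0.11259027393002288
68 397 [12.0526 13.5153 14.3233] -0.4794953706005623
74 437 [13.4394 14.8993 15.6717] 0.9989947144088898
80 462 [15.3788 16.2526 17.5405] -0.8583333137548962
86 501 [16.6575 18.0038 18.7736] 0.6997089745501343
92 509 [18.4344 19.3076 20.4935] 0.12532703228180075
98 558 [19.6221 20.929  22.1141] 0.07374075359915035
104 859 [21.3195 22.6804 36.9058] -0.15497365920172332
110 4240 [23.6081 29.4284 35.5284] -0.2283900008560534
```

View pics/s5.png

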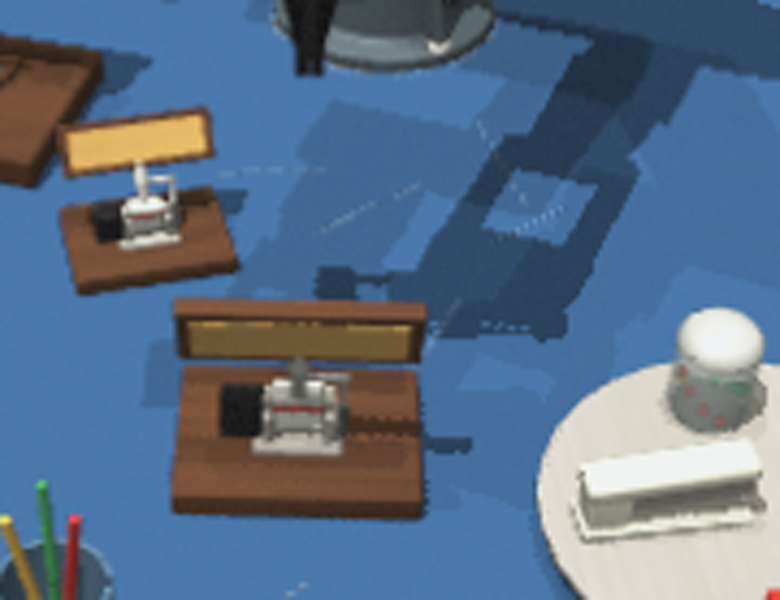

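The plate has now snapped over: its lean measures about 0.245, its edge centre is at x' ≈ +29 mm and its top is at z ≈ 0.162 m. It stayed upright and unlocked throughout. Now I press it down.

Request:
send_rows(
  moves="0 0 0 25 0;0 0 0 25 0;0 0 0 25 0;0 0 0 20 0;0 0 0 9 0;0 0 30 0 0;0 0 30 0 0;0 0 20 0 0;0 0 15 0 0;0 0 5 0 0;0 0 0 0 0;0 0 0 0 0",
)

```text
time_s: 15.42
position: [0.6131, 0.0755, 0.1744]
tcp_rot: [[0.223, 0.0, 0.975], [-0.975, -0.0, 0.223], [0.0, -1.0, 0.0]]
force: [0.1, -0.1, -0.2]
opening: 0.003
```

Request:
send_rows(
  moves="0 0 2 0 0;0 0 1 0 0;0 0 0 0 0",
)

```text
time_s: 15.67
position: [0.6131, 0.0755, 0.1719]
tcp_rot: [[0.223, 0.002, 0.975], [-0.975, -0.0, 0.223], [0.0, -1.0, 0.002]]
force: [0.6, 0.2, -0.5]
opening: 0.005
```

Request:
send_rows(
  moves="0 0 1 0 0;0 0 1 0 0;0 0 0 0 0",
)

```text
time_s: 15.92
position: [0.6126, 0.0755, 0.1691]
tcp_rot: [[0.223, 0.0, 0.975], [-0.975, -0.0, 0.223], [0.0, -1.0, 0.0]]
force: [0.4, -0.2, 0.3]
opening: 0.007
```

Request:
send_rows(
  moves="0 0 1 0 0;0 0 0 0 0",
)

```text
time_s: 16.08
position: [0.6125, 0.0755, 0.1679]
tcp_rot: [[0.223, -0.0, 0.975], [-0.975, 0.0, 0.223], [-0.0, -1.0, -0.0]]
force: [-0.0, 0.2, 0.1]
opening: 0.003
```

Request:
send_rows(
  moves="0 0 1 0 0;0 0 1 0 0;0 0 1 0 0;0 0 0 0 0",
)

```text
time_s: 16.42
position: [0.6124, 0.0755, 0.1647]
tcp_rot: [[0.223, -0.001, 0.975], [-0.975, 0.0, 0.223], [-0.0, -1.0, -0.001]]
force: [-0.4, -0.5, 0.3]
opening: -0.0
```

Request:
send_rows(
  moves="0 0 1 0 0;0 0 0 0 0",
)

```text
time_s: 16.58
position: [0.6126, 0.0755, 0.1639]
tcp_rot: [[0.223, -0.0, 0.975], [-0.975, 0.0, 0.223], [-0.0, -1.0, -0.0]]
force: [0.2, -0.8, -0.4]
opening: 0.007
```

Request:
send_rows(
  moves="0 0 1 0 0;0 0 0 0 0",
)

```text
time_s: 16.75
position: [0.6127, 0.0755, 0.163]
tcp_rot: [[0.223, 0.0, 0.975], [-0.975, 0.0, 0.223], [0.0, -1.0, 0.0]]
force: [0.4, -1.1, 0.7]
opening: 0.001
```

Request:
send_rows(
  moves="0 0 1 0 0;0 0 0 0 0",
)

```text
time_s: 16.92
position: [0.6131, 0.0755, 0.1627]
tcp_rot: [[0.223, 0.001, 0.975], [-0.975, -0.0, 0.223], [0.0, -1.0, 0.001]]
force: [-0.9, -0.1, 3.8]
opening: 0.004
```

Contact at z ≈ 0.163 m.

Request:
send_rows(
  moves="0 0 1 0 0;0 0 0 0 0",
)

```text
time_s: 17.08
position: [0.6135, 0.0755, 0.1624]
tcp_rot: [[0.223, 0.002, 0.975], [-0.975, -0.0, 0.223], [0.001, -1.0, 0.002]]
force: [-0.9, 0.5, 6.5]
opening: 0.006
```

Request:
send_rows(
  moves="0 0 1 0 0;0 0 0 0 0",
)

```text
time_s: 17.25
position: [0.6139, 0.0755, 0.1622]
tcp_rot: [[0.223, 0.004, 0.975], [-0.975, -0.0, 0.223], [0.001, -1.0, 0.003]]
force: [-1.8, -0.1, 10.3]
opening: 0.008
```

Request:
send_rows(
  moves="0 0 0.7 0 0;0 0 0 0 0",
)

```text
time_s: 17.42
position: [0.6142, 0.0755, 0.1621]
tcp_rot: [[0.223, 0.004, 0.975], [-0.975, -0.0, 0.223], [0.001, -1.0, 0.004]]
force: [-1.6, 0.7, 12.5]
opening: 0.005
```

Request:
send_rows(
  moves="0 0 0.5 0 0;0 0 0 0 0;0 0 0 0 0",
)

```text
time_s: 17.67
position: [0.6143, 0.0755, 0.162]
tcp_rot: [[0.223, 0.005, 0.975], [-0.975, -0.0, 0.223], [0.001, -1.0, 0.005]]
force: [-2.2, 0.1, 13.9]
opening: 0.008
```

Request:
send_rows(
  moves="0 0 0.5 0 0;0 0 0 0 0;0 0 0 0 0",
)

```text
time_s: 17.92
position: [0.6129, 0.0754, 0.1592]
tcp_rot: [[0.223, 0.001, 0.975], [-0.975, -0.0, 0.223], [0.001, -1.0, 0.001]]
force: [-0.8, 0.0, -0.6]
opening: 0.006
```

Request:
send_rows(
  moves="0 0 0.3 0 0;0 0 0 0 0;0 0 0 0 0",
)

```text
time_s: 18.17
position: [0.6125, 0.0755, 0.1577]
tcp_rot: [[0.223, -0.0, 0.975], [-0.975, 0.0, 0.223], [-0.0, -1.0, -0.0]]
force: [0.6, -0.1, 0.6]
opening: 0.005
```

It gave way and clicked at about 14–15 N, and the force fell to zero. I'm lifting off and checking.

Request:
send_rows(
  moves="0 0 -5 0 0;0 0 -20 0 0;0 0 -30 0 0;0 0 -30 0 0;0 0 -30 0 0;0 0 0 -30 0;0 0 0 -30 0;0 0 0 -30 0;0 0 0 -14 0;0 0 0 0 0;0 0 0 0 0",
)

```text
time_s: 19.08
position: [0.5111, 0.0522, 0.2735]
tcp_rot: [[0.222, 0.001, 0.975], [-0.975, 0.0, 0.222], [0.0, -1.0, 0.001]]
force: [0.5, 0.4, 1.6]
opening: 0.004
```

```bash
python3 -c "
from up import *
go('pics/s6.png')
print(read_state()['force'])"
```

```text
scene 778 z [ 54.4234  92.1228 108.658  110.0033 111.07  ]
62 61 [24.7492 27.0751 28.9461] -1.4856669474955637
68 67 [26.1502 28.5207 30.5827] 1.9280016174850114
74 63 [27.9466 29.8205 32.2557] 0.91999174721201
80 67 [29.0124 31.2469 33.432 ] 1.6480587831923283
86 64 [31.2294 32.8982 34.9561] -2.1571795487469148
92 75 [31.9159 34.1704 36.7809] -0.14989027861867762
98 84 [32.9503 35.4176 37.4547] 0.19298051452316148
104 224 [23.4436 30.4965 36.9269] -0.18729325974878566
110 8 [26.0888 28.936  35.0787] -0.20110920250696473
side 937 z [ 54.8376  85.7049 106.8273 107.7129 108.8612]
62 92 [ 9.1093 10.6386 12.4986] 5.908016061658028
68 87 [10.4149 12.2191 14.2678] 5.768659656422218
74 102 [12.0346 13.8947 15.8537] 4.837720264436509
80 87 [13.7061 15.5341 17.3194] 5.036002823029295
86 94 [15.2074 16.8518 19.1408] 2.0534592585030653
92 94 [16.0399 18.4847 20.3712] 4.007035822587027
98 98 [18.0795 20.0861 22.0156] 3.354993309330695
104 178 [20.304  25.2173 32.2686] 5.64843865655453
wrist 8029 z [ 57.8878 104.954  108.188  108.9057 110.475 ]
62 385 [12.167  13.0633 14.5013] 0.22553123444094267
68 419 [13.5971 14.49   15.8665] -1.595326385636931
74 438 [14.95   16.3388 17.1607] 1.2366320370101478
80 464 [16.8063 17.7278 19.0053] -0.49975805182807836
86 495 [18.0944 19.3223 20.2126] 0.6093392870101654
92 537 [19.3565 20.7248 21.9234] -0.9123376585409952
98 622 [21.0593 22.3551 36.2748] 1.782430151567986
104 4340 [23.4709 29.7708 36.1206] -0.125008472296738
110 2 [25.7299 25.7301 25.7304] -22.293631107572388
[ 0.2017 -0.2171  0.6801]
```

View pics/s6.png

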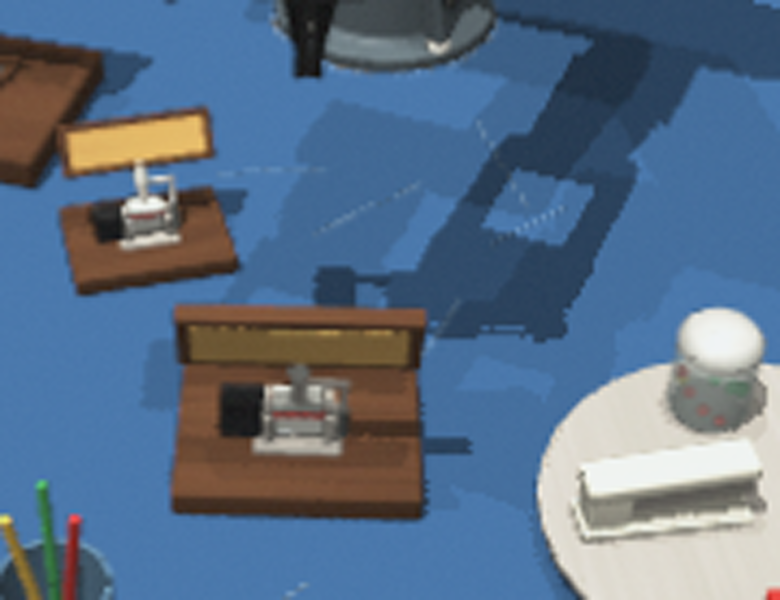

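The plate is about 5.2 mm lower in all three cameras, with the lean unchanged, so it is locked. I'm handing in.

```bash
python3 -c "
from rig import *
print(hand_in())"
```

```text
the job is handed in; nothing more can be done
None
```

The middle-sized stand's plate is up at its stop and locked. I handed the job in at about 19 s of the 58 s allowed; the hand-in gives no verdict.

- **Choosing the stand:** three stands were in view. I used the front-right one, whose plate measured about 160 mm wide.
- **Pushing over:** my first push stopped at about 0.42 rad, short of the over-centre point, and the plate sprang back when I withdrew. I had misread the picture at that moment as snapped. The second push went further and it snapped, with a measured lean of about 0.245 from vertical against 0.25 expected. It then stood unlocked for about 2.5 s before I pressed. Push force readings stayed below about 7 N.
- **Locking:** I pressed straight down and felt contact at z ≈ 0.163 m. It gave way at about 14–15 N, where the highest reading was 13.9 N, and the force then dropped to zero.
- **Last checks:** the top edge is 5.1–5.5 mm lower in all three cameras, with the lean unchanged. The gripper is about 110 mm clear and reads no load. The jar, the stapler and the part of the cup that shows look unmoved in the last picture. The punch and eraser were mostly outside that crop, so I did not check them separately, but the arm never went near the turntable.

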